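# Show the phone the seal on the turned-away side of a wet vase in a mirror

### The job

The vase has just been painted and is wet, so nobody may touch or turn it, but the phone on the stand should get the round clay seal, which is turned away from it, into the picture too. Draw the studio mirror straight up out of its slot in the wooden rack by its top edge, leave the two test tiles in theirs, and hold the mirror in the air with its centre about 12 cm straight out from the seal, angled so that the phone's lens sees the seal near the middle of the glass. Finish still holding the mirror there, quite still, and touch neither the vase nor the phone and its stand, and leave the glaze pots where they are.

Things in the scene. Friction and masses are not known exactly. Their poses are not given: they have to be found in the camera images.
- mirror: Studio mirror: flat upright plate 10 mm thick (x), 100 wide (y), 120 high (z), 0.11 to 0.22 kg, black back, aluminium frame, glass on one side only, which looks along -x. Origin: middle of its lower edge; z up. It stands in any one of the rack's three slots, top edge 134 mm above the table, the tallest plate there. Grip it from above across its 10 mm, at the middle of the top edge.
- mirror_face (a point): Centre of the mirror's glass face: 60 mm above the mirror's lower edge, 5 mm to -x of its origin. Same axes as the mirror: the glass looks along -x, y runs across the glass, z up it. The glass is seen 88 mm wide and 108 mm high inside the frame.
- rack: Slotted wooden rack for test tiles, 136 x 134 mm, fixed. Origin: centre of its underside. Floor 14 mm thick; two grooved side walls (at y = +-58 mm) reach 64 mm above the table. Three slots 13 mm wide, 104 mm long, at x = -38, 0 and +38 mm, run along y; a plate slides straight up out of the grooves, which guide it for 50 mm.
- tile_a: Glazed test tile, white, 8 x 99 x 74 mm, standing in another slot of the rack, about half as tall as the mirror; origin at the middle of its lower edge, x across its 8 mm thickness, z up. Stays in its slot.
- tile_b: Glazed test tile, bare red clay with a white glazed field, 8 x 99 x 74 mm, standing in another slot of the rack, about half as tall as the mirror; origin at the middle of its lower edge, x across its 8 mm thickness, z up. Stays in its slot.
- vase: The freshly painted vase: tall, white, with painted decoration and a gold collar, 96 mm in diameter and 251 mm high, standing loose on the table. Origin at the centre of its foot, z up. Must not be touched.
- seal_mark (a point): Centre of the outer face of the round terracotta clay seal, 26 mm across, applied to the vase's side 105 mm above the table. Site axes: -x points straight out from the vase (level), z up.
- phone_stand: Table stand with a weighted round base (96 mm across) and a clamp that holds a phone upright, 116 to 270 mm above the table; fixed in place. Origin at the centre of its underside, z up; the back of the phone with its camera looks along -x, slightly down.
- lens (a point): The lens of the phone's camera, the upper one in the dark square on the back of the phone, about 245 mm above the table. A wide view: it takes in the vase and 30 degrees either side of straight ahead.
- pot_cobalt: Small white glaze pot with a blue band, 48 mm across, 56 mm high, near the robot's edge of the table; origin at the centre of its foot. A bystander.
- pot_celadon: Small white glaze pot with a grey-green band, 47 mm across, 66 mm high, near the robot's edge of the table; origin at the centre of its foot. A bystander.
Mind the look-alikes: they are no part of the job. What is shaped like the vase but blue or turquoise is not meant.

How it is judged:
By the outcome, as a careful person would: the job done as asked, in the order asked, and still so for the second after the job is handed in, while the arm keeps its last pose, push and grip.
It also fails if it takes over 40 s, if anything falls off the work surface, if the arm or the gripper's body presses on something with over 40 N, if the wrist force passes 120 N, or if a joint passes its speed limit or range.

### The arm

A 6-joint arm with a two-finger parallel gripper is mounted at the origin on a cart in front of the work surface, level with it; the furniture and walls round the work are solid. World frame = base frame: x ahead of the robot, y to its left, z up, the work surface at z = 0. Lengths are in m, angles in rad, forces in N, time in s.
With the tool pointing down it reaches from about 0.25 to 0.775 m from the base axis. Payload 8.9 kg.
Tool frame: the origin (TCP) lies at the very end of the fingers, on their centre line; the grasp point (between the pads) lies 19 mm behind it; x points along the fingers, y is the direction in which the jaws open and shut, and the axes are right-handed (so a half turn about x gives the same grasp; the last joint's range is limited). The gripper opens to 85 mm and grips with 20 to 120 N. Pads are 22 mm wide; open, the fingers measure 114 mm over their backs; the gripper's body (76 mm by 85 mm) begins 54 mm behind the grasp point. The pads swing forward as they close: fully open they stand 13 mm farther back than shut.
Start: joints at [1.043, 0.291, -0.153, 1.127, 0, 1.431], TCP at [0.199, 0.486, 0.231] pointing down, gripper open.
Joint ranges: [-2.52, 2.52], [-0.91, 1.74], [-1.3, 1.37], [-1.96, 2.02], [-1.52, 1.47], [-3.14, 3.14]. Speed limits (rad/s): [2.22, 2.22, 2.79, 3.14, 3.14, 3.14].

### API

Orientations are given as a unit quaternion [w, x, y, z].
In Python, from station import r gives the robot as it stands. The module is installed in compiled form; this text tells all that it offers. Calls block until the motion is done:
- r.reach(position, orientation): joint-space move of the TCP to a pose.
- r.line_to(position, rotation=None, rate=0.15): straight line of the TCP; rotation=None keeps the orientation; rate is the mean speed in m/s.
- r.movej(angles): joint-space move.
- r.move_gripper(opening, squeeze=None): finger opening in m; squeeze is the grip in N (None keeps the last); returns when the fingers have stopped.
- r.pause(seconds).
- r.inverse_kinematics(position, orientation): joint angles nearest the present ones, or None.
- r.observe(): the state.
- r.get_image(name): name is "scene" or "top" or "wrist"; returns (picture, depth): 400x640x3 uint8, blue, green, red; 400x640 float32, m along the optical axis (not along the pixel's ray), 0 where there is no reading.
- r.camera_params(name): a dict with "intrinsics" (3x3 intrinsics, pixels), "k1" (the pictures are not rectified: a ray, as slopes to the right and down, at radius r is drawn at 1 + k1 r^2 times it, then the intrinsics apply), "world_to_cam" (4x4, takes a point from world to camera coordinates); the wrist camera has in their place "T_tool_cam" (4x4, takes a point from camera to tool coordinates, whose origin is the TCP and whose axes are the tool frame's). Camera axes: x right, y down, z forward; pixel columns grow to the right and rows downward; lengths in m; the calibration is good to about 2 mm. A picture is of the moment at which its call begins: read the wrist's pose just before it. camera_params takes no time and is no camera call.
A pose or a line that the arm cannot do raises r.IKError and nothing moves.
- r.sign_off(): hands the job in, once; it reports no verdict.
The state is a dict: "time": time; "joint_positions": joint angles; "dq": joint speeds; "joint_torque": joint torques, N m; "tcp_pos": TCP position; "eef_rot": TCP orientation; "contact_force": force on the tool from outside, world axes, zero at the start; "ft_torque": the same for the moment, N m; "opening": finger opening in m.
Only numpy, scipy, OpenCV 4.12 (cv2) and the standard library are available. Lean on these libraries where they do the work, as an engineer would, in place of code of your own. Each camera call takes 0.05 s, during which the arm holds its last target. There are 200 camera calls.

## Working session

There is one attempt and no reset: what is moved stays moved. The work goes in short steps, each a Python script; the robot and the scene stay as the last script left them, time stands still between calls to the robot, and variables do not carry over. Pictures are saved under pics/ and viewed, about 8 in all and at most 12, crops included, and the job is handed in when it is done.

```bash
mkdir -p pics; cat > h.py <<'E'
import numpy as np, cv2
from station import r
from scipy.spatial.transform import Rotation as R
def rot(q): return R.from_quat([q[1],q[2],q[3],q[0]]).as_matrix()
def quat(M):
    q=R.from_matrix(M).as_quat(); return [q[3],q[0],q[1],q[2]]
def snap(name):
    s=r.observe(); im,d=r.get_image(name); p=r.camera_params(name)
    if name=="wrist":
        T=np.eye(4);T[:3,:3]=rot(s["eef_rot"]);T[:3,3]=s["tcp_pos"]; T=T@np.array(p["T_tool_cam"])
    else: T=np.linalg.inv(np.array(p["world_to_cam"]))
    return dict(im=im,d=d,T=T,K=np.array(p["intrinsics"]),k1=p["k1"])
def rays(v,uv):
    uv=np.atleast_2d(np.float64(uv))
    n=cv2.undistortPoints(uv.reshape(-1,1,2),v["K"],np.array([v["k1"],0,0,0.])).reshape(-1,2)
    return np.c_[n,np.ones(len(n))]@v["T"][:3,:3].T
def plane(v,uv,z):
    d=rays(v,uv);o=v["T"][:3,3]; return o+d*((z-o[2])/d[:,2])[:,None]
def pts(v,uv):   # by depth
    uv=np.atleast_2d(uv).astype(int); return v["T"][:3,3]+rays(v,uv)*v["d"][uv[:,1],uv[:,0]][:,None]
E
python3 - <<'E'
from h import *
import pickle
for n in ("scene","top"):
    v=snap(n); cv2.imwrite(f"pics/{n}.png",v["im"]); pickle.dump(v,open(n+".pkl","wb")); print(n,v["T"].round(3),v["K"],v["k1"],(v["d"]>0).mean())
print(r.observe())
E
```

```text
scene [[ 0.89  -0.34   0.305  0.129]
 [-0.457 -0.655  0.602 -0.737]
 [-0.005 -0.675 -0.738  1.094]
 [ 0.     0.     0.     1.   ]] [[438.35988709   0.         325.61240767]
 [  0.         438.35988709 204.85057601]
 [  0.           0.           1.        ]] -0.12526567376946446 0.99601953125
top [[ 0.032 -0.977  0.209  0.257]
 [-0.999 -0.03   0.009  0.012]
 [-0.002 -0.209 -0.978  1.533]
 [ 0.     0.     0.     1.   ]] [[405.59636236   0.         321.2512843 ]
 [  0.         405.59636236 197.35329689]
 [  0.           0.           1.        ]] -0.09469338827915183 0.9961484375
{'time': 0.1, 'joint_positions': array([ 1.04270384e+00,  2.91205786e-01, -1.54029884e-01,  1.12668109e+00,
       -1.55710716e-05,  1.43150297e+00]), 'dq': array([ 5.08555453e-04, -2.31227031e-03,  1.94224220e-03,  8.33776290e-05,
        6.82209107e-04, -2.15758065e-03]), 'joint_torque': array([ 1.41942772e-03, -5.37978387e+01,  3.31918466e+01,  9.33870702e-03,
       -1.72557957e-04, -1.15815257e-05]), 'tcp_pos': array([0.19882359, 0.48549172, 0.23080698]), 'eef_rot': array([ 0.69366295,  0.13622097,  0.69391204, -0.13697314]), 'contact_force': array([-0.03059181,  0.24889969, -0.40563521]), 'ft_torque': array([ 0.00732919, -0.0147026 ,  0.04134046]), 'opening': 0.08566878503726165}
```

View pics/scene.png

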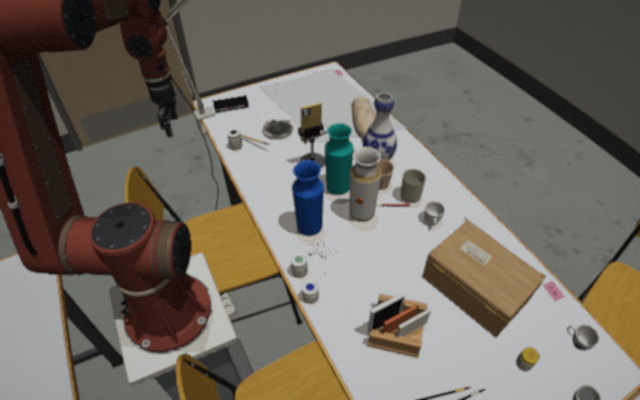

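View pics/top.png

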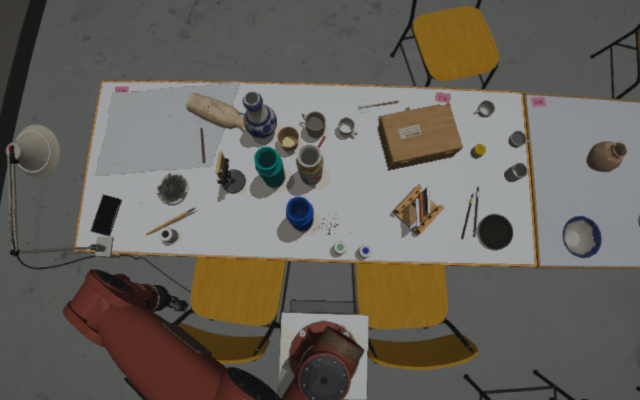

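The scene view shows the white vase at about (365,190), with a red seal near (360,200). The phone is at (311,118), the rack at (398,322) with the dark mirror plate at about (387,312), and the blue and turquoise vases are beside the white one. I'll zoom in on both views.

```bash
python3 - <<'E'
from h import *
import pickle
s=pickle.load(open("scene.pkl","rb"));t=pickle.load(open("top.pkl","rb"))
c=lambda v,x,y,w,h,k:cv2.resize(v["im"][y:y+h,x:x+w],None,fx=k,fy=k,interpolation=cv2.INTER_CUBIC)
A=c(s,285,90,120,150,3.3333);B=c(s,355,280,90,80,4.4444)
C=c(t,205,125,133,100,3);D=c(t,385,175,70,70,4.2857)
W=np.zeros((600,800,3),np.uint8)
A=cv2.resize(A,(240,300));W[:300,:240]=A
W[:300,240:578]=cv2.resize(B,(338,300));W[300:600,:399]=C[:300];W[300:600,400:700]=D[:300,:300]
cv2.imwrite("pics/c1.png",W)
for n,uv in (("vase top rim t",(310,152)),("phone t",(222,165)),("blue t",(299,205)),("turq t",(267,160)),("rack",(418,212))): print(n,pts(t,uv).round(3))
for n,uv in (("seal s",(360,201)),("phone s",(311,118)),("mirror s",(387,312))): print(n,pts(s,uv).round(3))
E
```

```text
vase top rim t [[0.716 0.069 0.152]]
phone t [[0.645 0.369 0.199]]
blue t [[0.534 0.104 0.091]]
turq t [[0.696 0.229 0.105]]
rack [[ 0.515 -0.319  0.129]]
seal s [[0.636 0.032 0.11 ]]
phone s [[0.634 0.365 0.205]]
mirror s [[ 0.516 -0.317  0.085]]
```

View pics/c1.png

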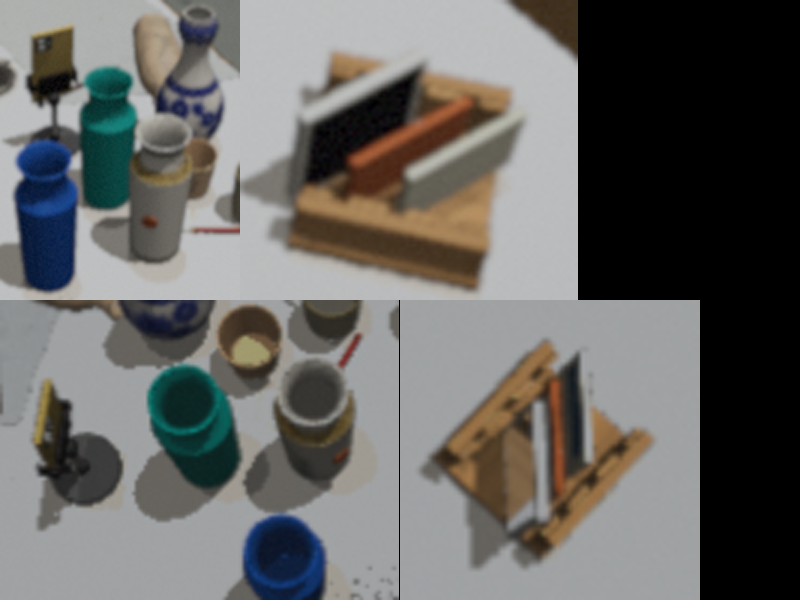

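The crops show the mirror in the slot nearest the base, on the +y side. Its black back faces the red tile, and its glass looks towards −x/+y. In the top view its top edge is at about (418,212). The seal is at about (360,201) in the scene view, and the phone's dark lens square is at about (306,111). Next I'll measure these from depth.

```bash
cat > m.py <<'E'
from h import *
from scipy.optimize import least_squares
def cloud(v):
    g=np.stack(np.meshgrid(np.arange(640),np.arange(400)),-1).reshape(-1,2)
    return pts(v,g), v["im"].reshape(-1,3).astype(int), g
def box(P,lo,hi): return np.all((P>lo)&(P<hi),1)
def circ(P,rad=None):
    c0=P[:,:2].mean(0)
    if rad: return least_squares(lambda p:np.hypot(P[:,0]-p[0],P[:,1]-p[1])-rad,c0,loss="soft_l1",f_scale=.003).x
    return least_squares(lambda p:np.hypot(P[:,0]-p[0],P[:,1]-p[1])-p[2],[*c0,.04],loss="soft_l1",f_scale=.003).x
E
python3 - <<'E'
from m import *
import pickle
s=pickle.load(open("scene.pkl","rb"));t=pickle.load(open("top.pkl","rb"))
for n,v in (("s",s),("t",t)):
    P,C,g=cloud(v)
    print("==",n)
    for nm,c in (("vase",(.69,.04)),("turq",(.70,.19)),("blue",(.53,.08))):
        for lo,hi in ((.05,.09),(.09,.13),(.13,.17),(.235,.26)):
            m=box(P,[c[0]-.08,c[1]-.08,lo],[c[0]+.08,c[1]+.08,hi])
            if nm=="vase": m&=~(abs(C[:,0]-C[:,2])>60)
            if m.sum()>15: print(nm,lo,m.sum(),circ(P[m]).round(4),P[m,2].mean().round(3))
    B,G,Rr=C.T
    m=box(P,[.58,-.03,.08],[.72,.1,.13])&(Rr>G+35)&(Rr>B+35)
    print("seal",m.sum(),P[m].mean(0).round(4),g[m].mean(0),g[m].min(0),g[m].max(0))
    m=box(P,[.45,-.40,.118],[.58,-.24,.145]);Q=P[m]
    if len(Q)>5:
        c=Q.mean(0);u,S,Vt=np.linalg.svd(Q-c);a=(Q-c)@Vt[0];print("mirror top",len(Q),c.round(4),Vt[0].round(3),a.min().round(3),a.max().round(3),((a.min()+a.max())/2*Vt[0]+c).round(4))
    m=box(P,[.57,.32,.13],[.72,.43,.28]);Q=P[m];c=Q.mean(0);u,S,Vt=np.linalg.svd(Q-c)
    print("phone",len(Q),c.round(3),"n",Vt[2].round(3),S.round(3),Q.min(0).round(3),Q.max(0).round(3))
    for q in ("pot",):
        m=box(P,[.25,-.25,.02],[.50,.12,.08]); print("pots",P[m].min(0).round(3) if m.any() else 0,P[m].max(0).round(3) if m.any() else 0)
# lens region dark in scene
im=s["im"][98:128,296:326]; print(im.sum(2)//3)
E
```

```text
== s
vase 0.05 223 [0.6721 0.0716 0.0442] 0.07
vase 0.09 244 [0.6709 0.0701 0.0446] 0.111
vase 0.13 263 [0.6724 0.072  0.0469] 0.15
vase 0.235 246 [0.6709 0.0697 0.0349] 0.245
turq 0.05 162 [ 390.438  1101.5936 1168.3582] 0.07
turq 0.09 161 [0.6586 0.213  0.0448] 0.111
turq 0.13 191 [0.6582 0.2121 0.045 ] 0.15
turq 0.235 217 [0.6571 0.2102 0.0356] 0.244
blue 0.05 191 [0.4913 0.0975 0.0438] 0.07
blue 0.09 210 [0.4912 0.0982 0.0456] 0.11
blue 0.13 230 [0.4914 0.0973 0.046 ] 0.15
blue 0.235 278 [0.4908 0.0968 0.0353] 0.245
seal 9 [0.6403 0.0334 0.1127] [360.88888889 199.77777778] [359 199] [362 201]
mirror top 208 [ 0.5083 -0.3166  0.1305] [-0.999 -0.035  0.008] -0.053 0.045 [ 0.5127 -0.3165  0.1304]
phone 728 [0.632 0.367 0.195] n [-0.096 -0.994 -0.057] [1.063 0.66  0.132] [0.589 0.353 0.13 ] [0.682 0.395 0.266]
pots [ 0.355 -0.165  0.02 ] [0.5   0.107 0.08 ]
== t
vase 0.05 90 [0.6714 0.0687 0.0427] 0.071
vase 0.09 121 [0.6709 0.0676 0.0444] 0.111
vase 0.13 92 [0.671  0.0684 0.045 ] 0.148
vase 0.235 209 [0.672  0.0687 0.0355] 0.248
turq 0.05 121 [0.6977 0.1626 0.0684] 0.07
turq 0.09 92
[... 3679 characters left out ...]
 56  58  61  60  60  58
   61  59  59  58  60  58  65 102 146 169 175 175]
 [172 174 175 167 137  91  62  53  52  55  60  58  58  59  59  58  62  60
   58  59  60  58  57  57  58  81 126 160 173 176]
 [179 176 177 169 139  94  64  54  54  57  59  57  57  57  57  58  59  57
   54  58  54  53  50  51  50  59 102 146 170 176]
 [187 183 177 166 141 100  65  55  56  57  59  56  58  58  59  59  54  54
   51  50  50  42  40  42  43  38  72 129 163 175]
 [187 184 169 151 125  88  63  56  56  55  56  58  54  55  51  50  46  44
   42  36  32  28  27  32  32  29  51 111 158 174]
 [186 172 145 114  90  67  54  57  56  53  51  50  50  44  39  39  33  32
   27  17  18  13  15  18  31  24  40 107 157 174]]
```

Top-edge depth puts the mirror's edge along world x, but the rack walls look diagonal. I'll look from above with the wrist camera to settle this.

```bash
cat >> h.py <<'E'
def tool(x,y):
    x=np.array(x,float);x/=np.linalg.norm(x);y=np.array(y,float);y-=x*(x@y);y/=np.linalg.norm(y)
    return np.c_[x,y,np.cross(x,y)]
E
python3 - <<'E'
from h import *
import pickle
s=r.observe();M=rot(s["eef_rot"]);print(M.round(2));print(np.array(r.camera_params("wrist")["T_tool_cam"]).round(3))
p=s["tcp_pos"].copy();p[2]=.42;r.line_to(p,rate=.3)
best=None
for sg in (1,-1):
    q=quat(tool([0,0,-1],[0,sg,0]));j=r.inverse_kinematics([.48,-.315,.40],q);print(sg,j)
    if j is not None and (best is None or abs(j[5])<abs(best[5])):best=j
r.movej(best)
v=snap("wrist");pickle.dump(v,open("w1.pkl","wb"));cv2.imwrite("pics/w1.png",v["im"]);print(r.observe()["time"],v["T"].round(3))
E
```

```text
[[-0.    0.38  0.93]
 [-0.    0.93 -0.38]
 [-1.   -0.   -0.  ]]
[[ 0.001 -0.327  0.945 -0.141]
 [ 1.     0.001 -0.001  0.   ]
 [-0.001  0.945  0.327 -0.084]
 [ 0.     0.     0.     1.   ]]
1 [-0.70807482  0.37339015  0.40207053  1.59947671  0.         -0.70807482]
-1 [-0.70807482  0.37339015  0.40207053  1.59947671  0.          2.43351783]
3.9 [[-0.002  0.945  0.327  0.396]
 [ 1.     0.002 -0.001 -0.314]
 [-0.002  0.327 -0.945  0.542]
 [ 0.     0.     0.     1.   ]]
```

View pics/w1.png

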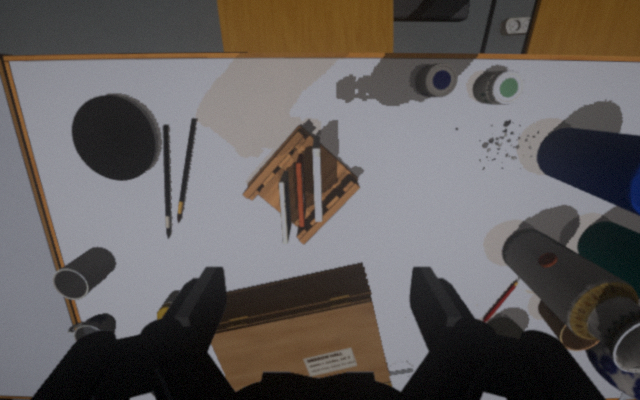

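The wrist view shows the rack at about (302,183) with the mirror's pale top edge at (317,150)–(320,222). The pots are at (436,80) and (497,85), and the seal is at (548,261). Zooming in on the rack.

```bash
python3 - <<'E'
from m import *
import pickle
v=pickle.load(open("w1.pkl","rb"))
W=cv2.resize(v["im"][112:252,235:375],None,fx=4.2,fy=4.2,interpolation=cv2.INTER_CUBIC)
cv2.imwrite("pics/c2.png",cv2.convertScaleAbs(W,alpha=1.5))
P,C,g=cloud(v)
for lo,hi in ((.055,.07),(.08,.095),(.12,.145)):
    m=box(P,[.38,-.45,lo],[.65,-.2,hi]);Q=P[m];print(lo,m.sum(),Q.min(0).round(3),Q.max(0).round(3),cv2.minAreaRect((Q[:,:2]*1000).astype(np.float32)))
for uv in ((245,195),(303,243),(360,185),(310,124)): print(uv,pts(v,uv).round(3))
E
```

```text
0.055 1904 [ 0.452 -0.432  0.055] [ 0.633 -0.251  0.07 ] ((540.1759643554688, -339.2742004394531), (127.81551361083984, 145.48394775390625), 47.506473541259766)
0.08 745 [ 0.465 -0.372  0.08 ] [ 0.62  -0.313  0.093] ((540.7741088867188, -351.4887390136719), (47.216548919677734, 162.65322875976562), 79.25180053710938)
0.12 573 [ 0.465 -0.322  0.121] [ 0.564 -0.31   0.135] ((514.645263671875, -315.87646484375), (99.64046478271484, 9.946687698364258), 1.9486767053604126)
(245, 195) [[ 0.549 -0.427  0.064]]
(303, 243) [[ 0.631 -0.339  0.064]]
(360, 185) [[ 0.552 -0.242 -0.002]]
(310, 124) [[ 0.449 -0.328 -0.002]]
```

View pics/c2.png

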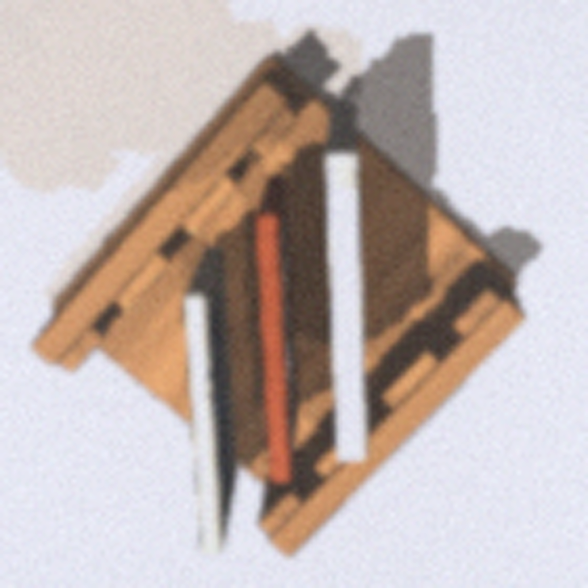

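The plates stand along world x, about 45° off the rack walls. The mirror's top edge is 99.6 × 9.9 mm, centred at (0.514, −0.316), with its yaw at 2° and its glass facing +y. That matches the given size and height, so I'll grasp it by its measured pose and watch the forces during the draw.

```bash
python3 - <<'E'
from m import *
import pickle
v=pickle.load(open("w1.pkl","rb"));s=pickle.load(open("scene.pkl","rb"))
c=np.array([.6713,.069])
for n,vv,x0,x1,y0,y1 in (("w",v,530,570,245,278),("s",s,350,372,190,210)):
    im=vv["im"].astype(int);sub=im[y0:y1,x0:x1];m=(sub[...,2]-sub[...,0]>25)&(sub[...,2]-sub[...,1]>20)
    ys,xs=np.nonzero(m);uv=(xs.mean()+x0,ys.mean()+y0);P=pts(vv,np.c_[xs+x0,ys+y0])
    p=plane(vv,uv,.105)[0];d=p[:2]-c;print(n,len(xs),uv,P.mean(0).round(4),"ray@.105",p.round(4),np.hypot(*d).round(4),(d/np.hypot(*d)).round(3))
print("lens",pts(s,[(305,110),(307,110),(311,120)]).round(4),plane(s,(305,110),.245).round(4))
a=np.deg2rad(2.);yj=[-np.sin(a),np.cos(a),0]
q=quat(tool([0,0,-1],yj));p=np.array([.514,-.3155,.25])
r.move_gripper(.045,40)
r.reach(p,q); p[2]=.103; r.line_to(p,rate=.12); print(r.observe()["contact_force"].round(1))
r.move_gripper(0.0,60); o=r.observe();print(o["opening"],o["contact_force"].round(1),o["tcp_pos"])
for dz in (.03,.06,.2):
    p[2]=.103+dz; r.line_to(p,rate=.1); o=r.observe();print(dz,o["opening"].round(4),o["contact_force"].round(2),o["tcp_pos"].round(3),o["time"])
v=snap("scene");pickle.dump(v,open("s2.pkl","wb"))
t=snap("top");pickle.dump(t,open("t2.pkl","wb"))
W=np.vstack([cv2.resize(v["im"][230:380,330:530],(800,600))[:300*2],]);cv2.imwrite("pics/s2.png",W)
for vv in (v,t):
    P,C,g=cloud(vv);m=box(P,[.4,-.36,.19],[.6,-.26,.30]);Q=P[m];print(m.sum(),Q.min(0).round(3),Q.max(0).round(3))
E
```

```text
w 43 (np.float64(550.7209302325581), np.float64(263.16279069767444)) [0.6397 0.0357 0.1142] ray@.105 [0.6449 0.0433 0.105 ] 0.0369 [-0.716 -0.698]
s 38 (np.float64(359.63157894736844), np.float64(200.23684210526315)) [0.6381 0.0368 0.1085] ray@.105 [0.6399 0.0395 0.105 ] 0.0431 [-0.729 -0.684]
lens [[0.6109 0.3596 0.2493]
 [0.6183 0.36   0.2467]
 [0.6361 0.3702 0.1932]] [[0.6134 0.3652 0.245 ]]
[-0.2  0.9  0.3]
0.00916875405593534 [-0.5  0.1  4.1] [ 0.51430661 -0.31568037  0.10351027]Traceback (most recent call last):
  File "<stdin>", line 16, in <module>
AttributeError: 'float' object has no attribute 'round'
```

```bash
python3 - <<'E'
from m import *
import pickle
p=np.array([.514,-.3155,.103]);f=lambda:r.observe()
o=f();print(o["opening"],o["contact_force"].round(2),o["tcp_pos"].round(3),o["time"])
for dz in (.06,.2):
    p[2]=.103+dz; r.line_to(p,rate=.1); o=f();print(dz,o["opening"],o["contact_force"].round(2),o["tcp_pos"].round(3),o["time"])
v=snap("scene");pickle.dump(v,open("s2.pkl","wb"))
t=snap("top");pickle.dump(t,open("t2.pkl","wb"))
cv2.imwrite("pics/s2.png",cv2.resize(v["im"][210:360,330:530],(800,600),interpolation=cv2.INTER_CUBIC))
for vv in (v,t):
    P,C,g=cloud(vv);m=box(P,[.4,-.36,.19],[.6,-.26,.30]);Q=P[m];print(m.sum(),Q.min(0).round(3),Q.max(0).round(3))
E
```

```text
0.009518771704704094 [-0.98 -0.62 -2.08] [ 0.514 -0.315  0.133] 7.275
0.06 0.0091902800324949 [ 0.02 -0.15 -2.03] [ 0.514 -0.315  0.163] 7.725
0.2 0.009039420843876765 [-0.85  0.04 -2.35] [ 0.514 -0.315  0.302] 9.275
655 [ 0.462 -0.323  0.212] [ 0.562 -0.312  0.3  ]
4 [ 0.559 -0.31   0.25 ] [ 0.562 -0.308  0.286]
```

View pics/s2.png

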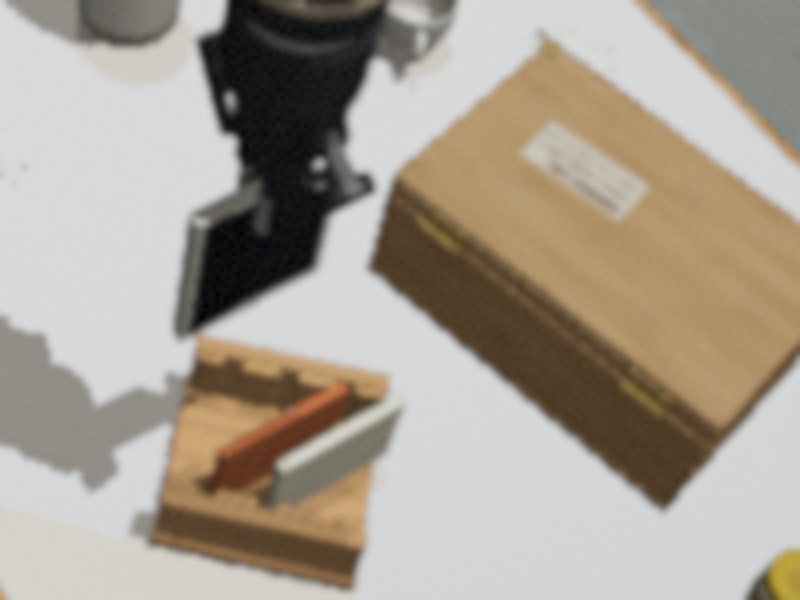

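The mirror hangs square in the jaws (black back at about (255,265) in the crop), and both tiles are still in place. Next I'll compute the bisector pose and go there.

```bash
cat > goal.py <<'E'
from m import *
def goal(seal,n,lens):
    m=seal+.12*n; u=lambda a:a/np.linalg.norm(a)
    b=u(u(seal-m)+u(lens-m)); up=u(np.array([0,0,1])-b[2]*b)
    M=tool(-up,b); return m,b,M, m-.029*M[:,0]-.005*M[:,1]+.001*M[:,2]
E
python3 - <<'E'
from goal import *
import pickle
n=np.array([-.715,-.70,0]);n/=np.linalg.norm(n)
seal=np.array([.6713,.069,.105])+.048*n; lens=np.array([.612,.361,.246])
m,b,M,p=goal(seal,n,lens);print(seal,m,b,p)
up=p+[0,0,.15]
print(r.inverse_kinematics(up,quat(M)),r.inverse_kinematics(p,quat(M)))
r.line_to(up,quat(M),rate=.12); print(r.observe()["time"])
v=snap("wrist");pickle.dump(v,open("w3.pkl","wb"))
r.line_to(p,rate=.08); r.pause(.5)
o=r.observe();print(o["tcp_pos"].round(4),o["contact_force"].round(2),o["opening"],o["time"])
for k in ("scene","top"):
    v=snap(k);pickle.dump(v,open(k[0]+"3.pkl","wb"))
    P,C,g=cloud(v);mk=box(P,m-.065,m+[.065,.065,.05]);Q=P[mk];print(k,len(Q))
    if len(Q)>30:
        c=Q.mean(0);print(c.round(4),np.linalg.svd(Q-c)[2][2].round(3),((Q-m)@b).mean(), Q.min(0).round(3),Q.max(0).round(3))
a=pickle.load(open("s3.pkl","rb"))["im"][80:260,270:430];t=pickle.load(open("t3.pkl","rb"))["im"][110:270,200:400];w=pickle.load(open("w3.pkl","rb"))["im"]
W=np.zeros((600,800,3),np.uint8);W[:360,:320]=cv2.resize(a,(320,360));W[:360,320:770]=cv2.resize(t,(450,360));W[360:,:384]=cv2.resize(w,(384,240))
cv2.imwrite("pics/c3.png",W)
E
```

```text
[0.637001   0.03542056 0.105     ] [ 0.55125351 -0.04852804  0.105     ] [0.45563183 0.87337101 0.1721125 ] [ 0.54755332 -0.05778269  0.13270668]
[-0.33997183  0.27899886 -0.046908    1.2203613   0.17124306  0.14298484] [-0.33997183  0.38119246 -0.31067181  0.85440389  0.17124306  0.14298484]
11.7
[ 0.5475 -0.0578  0.1327] [ 0.16 -0.48 -2.28] 0.009099267266465523 14.275
scene 565
[ 0.5472 -0.0554  0.0978] [-0.455 -0.873 -0.174] -0.009105283914846933 [ 0.501 -0.086  0.045] [ 0.595 -0.026  0.155]
top 0
```

View pics/c3.png

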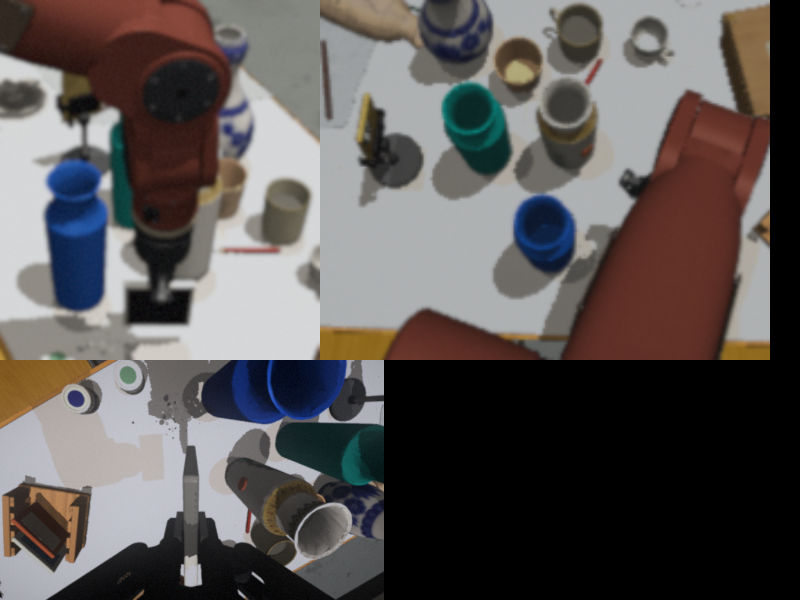

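The mirror is in place. The plane fitted to its back agrees with the commanded normal to about 0.2°, and the vases stand clear. One refinement check of the seal from the close wrist view.

```bash
python3 - <<'E'
from goal import *
import pickle
v=pickle.load(open("w3.pkl","rb"));im=v["im"].astype(int);x0,x1,y0,y1=385,425,188,222
sub=im[y0:y1,x0:x1];k=(sub[...,2]-sub[...,0]>25)&(sub[...,2]-sub[...,1]>20);ys,xs=np.nonzero(k)
P=pts(v,np.c_[xs+x0,ys+y0]);print(len(P),P.mean(0).round(4),((P.min(0)+P.max(0))/2).round(4),P.min(0).round(3),P.max(0).round(3))
Q,C,g=cloud(v);mk=box(Q,[.6,0,.08],[.74,.14,.13]);c=circ(Q[mk]);print("vase",mk.sum(),c.round(4))
d=P.mean(0)[:2]-c[:2];print(np.hypot(*d),d/np.hypot(*d))
# where the lens sees this seal on the present glass
o=r.observe();M=rot(o["eef_rot"]);b=M[:,1];f=o["tcp_pos"]+.029*M[:,0]+.005*b-.001*M[:,2]
for s in (P.mean(0),np.array([.637,.0354,.105])):
  for L in (np.array([.612,.361,.246]),np.array([.618,.366,.243])):
    im_=s-2*((s-f)@b)*b; t=((f-L)@b)/((im_-L)@b);h=L+t*(im_-L)-f;print("hit across/up mm",(h@M[:,2]*1e3).round(1),(-h@M[:,0]*1e3).round(1),"dist",np.linalg.norm(f-s).round(4))
a,bb=h+f,L; 
for nm,cc in (("vase",(.6713,.069)),("turq",(.658,.2105)),("blue",(.491,.096))):
    e=(bb-a)[:2];e/=np.hypot(*e);w=np.array(cc)-a[:2];print(nm,"ray clearance to axis",abs(e[0]*w[1]-e[1]*w[0]).round(3))
print(o["dq"].round(4),o["time"])
E
```

```text
104 [0.6349 0.036  0.1199] [0.5547 0.0028 0.2578] [ 0.461 -0.041  0.094] [0.648 0.046 0.422]
vase 1655 [0.6723 0.0683 0.0444]
0.049414067329709405 [-0.75643325 -0.6540709 ]
hit across/up mm -2.2 11.8 dist 0.1199
hit across/up mm -1.1 10.7 dist 0.1199
hit across/up mm 0.0 -0.0 dist 0.12
hit across/up mm 1.1 -1.1 dist 0.12
vase ray clearance to axis 0.099
turq ray clearance to axis 0.064
blue ray clearance to axis 0.083
[ 0.0001 -0.0005 -0.0021 -0.0007  0.0003 -0.0004] 14.375
```

```bash
python3 - <<'E'
from goal import *
import pickle
v=pickle.load(open("w3.pkl","rb"));im=v["im"].astype(int);x0,x1,y0,y1=385,425,188,222
sub=im[y0:y1,x0:x1];k=(sub[...,2]-sub[...,0]>25)&(sub[...,2]-sub[...,1]>20);ys,xs=np.nonzero(k)
P=pts(v,np.c_[xs+x0,ys+y0]);P=P[(P[:,2]<.13)&(P[:,0]>.6)];s=(P.min(0)+P.max(0))/2
print(len(P),P.mean(0).round(4),s.round(4),(P.max(0)-P.min(0)).round(3))
d=P.mean(0)[:2]-[.6715,.0687];print(np.hypot(*d),d/np.hypot(*d))
o=r.observe();M=rot(o["eef_rot"]);b=M[:,1];f=o["tcp_pos"]+.029*M[:,0]+.005*b-.001*M[:,2];L=np.array([.612,.361,.246]);s=P.mean(0)
i=s-2*((s-f)@b)*b;h=L+((f-L)@b)/((i-L)@b)*(i-L)-f;print("hit mm",h@M[:,2]*1e3,-h@M[:,0]*1e3)
E
```

```text
102 [0.6383 0.0375 0.114 ] [0.6393 0.0375 0.1057] [0.017 0.018 0.024]
0.04551478386380612 [-0.72842002 -0.68513084]
hit mm -0.8536891601129974 7.067339522733582
```

```bash
python3 - <<'E'
from station import r
o=r.observe();print(o["time"],o["opening"],o["contact_force"],abs(o["dq"]).max())
r.sign_off()
E
```

```text
14.375 0.009093593929025968 [ 0.6377501   0.66975518 -0.60246779] 0.002058031670254816
the job is handed in; nothing more can be done
```

I drew the mirror straight up out of the rack by its top edge and handed the job in at 14.4 s. The arm is still holding it in the air, glass centre 12 cm straight out from the seal. It is angled so the phone's lens should see the seal near the middle of the glass.

**What the last checks showed:**
- **Mirror pose:** the plane fitted to the mirror's back matched the intended angle to about 0.2° and its position to about 1 mm. The arm was still, with the grip steady at 9.1 mm.
- **Seal in the glass:** my computed sight line from lens to seal meets the glass within about 1 mm of the middle. That takes the seal at its given height of 105 mm.
- **Line of sight:** it passes about 10 cm from the white vase's axis. It passes 6–8 cm from the axes of the turquoise and blue ones, so nothing blocks it.
- **The rest:** forces stayed at a few newtons wherever I read them, and the arm's path kept clear of the vase, phone and pots. Both tiles were still in the rack after the lift.

**What disagreed or was not checked:**
- **Seal height:** the close wrist view put the average of the seal's red pixels 9 mm high, at z = 0.114, probably because the colour mask favoured its lit upper part. The middle of those pixels' height range was 0.106, so I left the mirror alone. If the higher figure were right, the seal would appear about 7 mm above the middle, still well inside the glass.
- **Lens position:** it comes from one distant view and could be off by about 5 mm, which shifts the sight line on the glass by about 1 mm.
- **Plates in the rack:** they stood about 45° to the rack walls instead of square in the grooves. I used the mirror's measured direction, and it came out freely.
- **Phone's view:** I had no picture from the phone itself, so the reflection is computed, not seen.

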